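Put the long rolling pin up on its rest

TASK

Put the long rolling pin with the two handles away on its steel rest: lay it level across both V notches, centred along its length, and lower it right down into them before you let go. Leave the short rolling pin and the small steel bowl where they are.

Things in the scene. Friction and masses are not known exactly. Their poses are not given: they have to be found in the camera images.
- long_pin_mid (a point): Long wooden rolling pin, loose, lying on the table, about 0.2 kg: round body 40 mm in diameter, 200 mm long, with a thinner handle (22 mm in diameter, 60 mm long) at each end, 320 mm overall. The point is the pin's centre, on its axis, 20 mm above the table at the start. The x axis runs along the pin; it can roll, so y and z may point anywhere around it.
- rest_seat (a point): Steel rolling pin rest, fixed: base plate 110 x 150 x 10 mm, two posts 12 mm thick, 120 mm apart, each topped by an open V notch (sides at 45 degrees, bottom 85 mm and tips 117 mm above the table, mouth 64 mm). The point lies midway between the posts where the seated long pin's centre will be, 113 mm up. y: level, from notch to notch, as the seated pin lies; x: level, across; z: up. Space between posts is free.
- short_pin_mid (a point): A bystander: the short, thin wooden rolling pin without handles, loose, lying on the table, 24 mm in diameter and 180 mm long. The point is its centre, 12 mm above the table; the x axis runs along it. It rolls easily if touched.
- small_bowl: A bystander: a small round steel bowl, loose, empty, upright, about 96 mm across and 42 mm high. The origin is the centre of its underside.
Things that resemble listed ones, but are neither listed nor needed, are in the scene too. Of the things that look like the part that bears rest_seat, the middle-sized one is meant.

How it is judged:
On the way:
1. the long pin, still held, has been lowered into the notches (its centre less than 15 mm above the seated height) (x of long_pin_mid in the frame of rest_seat between -0.025 and 0.025 m and y of long_pin_mid in the frame of rest_seat between -0.03 and 0.03 m and z of long_pin_mid in the frame of rest_seat between -0.012 and 0.015 m and contact force between the fingers and long_pin above 0.5 N), for 0.1 s.
At the end, for the whole second after the job is handed in: The long pin lies at rest in both notches, released: its centre within 10 mm across, 20 mm along and 8 mm in height of the rest's seat point, and its axis within 10 degrees of the line from notch to notch (x of long_pin_mid in the frame of rest_seat between -0.01 and 0.01 m and y of long_pin_mid in the frame of rest_seat between -0.02 and 0.02 m and z of long_pin_mid in the frame of rest_seat between -0.008 and 0.008 m and angle between the x axis of long_pin_mid and the y axis of rest_seat, either way round below 0.175 rad and linear speed of long_pin below 0.02 m/s and contact force between the fingers and long_pin below 0.1 N); the robot touches nothing.
It fails at once if the short pin was moved more than 30 mm (distance of short_pin_mid from where it was at the start of the episode above 0.03 m).
It fails at once if the small bowl was moved more than 30 mm (distance of small_bowl from where it was at the start of the episode above 0.03 m).
It also fails if it takes over 40 s, if anything falls off the work surface, if the arm or the gripper's body presses on something with over 40 N, if the wrist force passes 120 N, or if a joint passes its speed limit or range.

ROBOT

A 7-joint arm with a two-finger parallel gripper is mounted at the origin on the work surface. World frame = base frame: x ahead of the robot, y to its left, z up, the work surface at z = 0. Lengths are in m, angles in rad, forces in N, time in s.
With the tool pointing down it reaches from about 0.35 to 0.9 m from the base axis. Payload 8.1 kg.
Tool frame: the origin (TCP) lies on the centre line of the jaws, within the pads' length; the fingertips stand arm.finger_overhang ahead of it and the grasp point (between the pads) lies 5 mm behind it (arm.finger_overhang is the distance from the TCP to the fingertips, in m); z points along the fingers, y is the line along which they close (so a half turn about z gives the same grasp; the last joint's range is limited). The gripper opens to 92 mm and grips with 3 to 60 N. Pads are 19 mm wide; open, the fingers measure 130 mm over their backs; the gripper's body (75 mm by 190 mm) begins 47 mm behind the grasp point.
Start: joints at [1.208, 0.434, 0.025, 1.573, -0.012, 1.134, -0.075], TCP at [0.161, -0.604, 0.241] pointing down, gripper open.
Joint ranges: [-2.62, 2.62], [-0.44, 2.09], [-1.27, 1.32], [0.08, 2.57], [-1.32, 4.46], [0.12, 2], [-2.74, 2.74]. Speed limits (rad/s): [2.22, 2.22, 3.01, 3.01, 3.14, 3.14, 3.14].

INTERFACE

Orientations are given as [roll, pitch, yaw] about the fixed x, y, z axes, in that order (R = Rz(yaw) Ry(pitch) Rx(roll)).
In Python, from workcell import arm gives the robot as it stands.
- The arm moves only by the tool play_rows, never from a script. Its argument "moves" is a list of rows, each a list of 2 entries, a list of its own where there are three numbers: the shift along the tool's x, y, z as a fraction of full scale, then the turn, a rotation vector about the tool's x, y, z as a fraction of full scale. A call has 1 to 8 rows; each row shifts and turns the commanded pose from where the row before left it, along the tool's axes as they then stand; what a row does not reach is not made up. Full scale, the value 1, is 3 cm for a shift and 4 degrees for a turn. A row lasts 1/10 s, in which the tool goes at most 50 mm and 8.59 degrees, less where a joint would pass 70% of its speed; a pose out of reach is approached as far as the arm can. A call with a number of a shift or a turn outside -1 to 1 is refused whole. A call with a gripper value outside its range is refused whole. "fingers" is the finger opening in mm, from 0 to 91.8, set as the call begins (left out, the last holds). The fingers move at their own pace and stop on an object; "force" is the grip in N (left out, the last holds). Time passes only in rows, so rows that do not move let the fingers close. It gives the time, the measured TCP pose, the force, the opening and the grip force at its end, in the units of the state.
- arm.get_obs(): the state, without advancing time (a new reading comes with each control period).
- arm.read_camera(name): name is "scene" or "top" or "wrist"; returns a dict with "image" (400x640x3 uint8, red, green, blue), "range_z" (400x640 float32, m along the optical axis (not along the pixel's ray), 0 where there is no reading), "fx", "fy", "cx", "cy" (pixels), "k1" (the pictures are not rectified: a ray, as slopes to the right and down, at radius r is drawn at 1 + k1 r^2 times it, then the intrinsics apply), "rvec" (rotation vector, rad) and "tvec" (3), from world to camera coordinates, as OpenCV has them; the wrist camera has in their place "tool_from_camera" (4x4, takes a point from camera to tool coordinates, whose origin is the TCP and whose axes are the flange's). Camera axes: x right, y down, z forward; pixel columns grow to the right and rows downward; lengths in m; the calibration is good to about 2 mm. A picture is of the moment at which its call begins: read the wrist's pose just before it.
- arm.close_job(): hands the job in; it is judged then, once.
The state is a dict: "clock": time; "joint_positions": joint angles; "joint_velocities": joint speeds; "tau": joint torques, N m; "tcp_pos": TCP position; "ee_rot": TCP orientation; "wrist_force": force on the tool from outside, world axes, zero at the start; "ft_torque": the same for the moment, N m; "gripper_width": finger opening in m; "grip_force": force on a finger pad.
Only numpy, scipy, OpenCV 4.12 (cv2) and the standard library are available. Lean on these libraries where they do the work, as an engineer would, in place of code of your own. Each camera call takes 0.05 s, during which the arm holds its last target. There are 200 camera calls.

## Working session

There is one attempt and no reset: what is moved stays moved. The work goes in short steps, Python scripts to look and compute and a tool call to move; the robot and the scene stay as the last step left them, time stands still between calls to the robot, and variables do not carry over. Pictures are saved under pics/ and viewed, at most 10 in all, crops included, and the job is handed in when it is done.

Besides the shell and the picture viewer there is one more tool, called after "Request:" by a JSON object that holds its "api" and its "payload". play_rows: Moves the arm, as the interface text tells. Shift numbers are shares of 3 cm and turn numbers shares of 4 degrees, none past 1 either way. Its arguments: {"type":"object","properties":{"moves":{"type":"array","items":{"type":"array"}},"fingers":{"type":"number"},"force":{"type":"number"}},"required":["moves"]}

```bash
mkdir -p pics; cat > h.py <<'E'
import numpy as np, cv2
from workcell import arm
from scipy.spatial.transform import Rotation as R
def cloud(c,o=None):
    z=c["range_z"]; h,w=z.shape
    K=np.array([[c["fx"],0,c["cx"]],[0,c["fy"],c["cy"]],[0,0,1.]])
    v,u=np.mgrid[:h,:w]
    p=cv2.undistortPoints(np.stack([u,v],-1).reshape(-1,1,2).astype(np.float64),K,np.array([c["k1"],0,0,0.])).reshape(h,w,2)
    P=np.dstack([p[...,0]*z,p[...,1]*z,z]).astype(float)
    if "rvec" in c:
        M=cv2.Rodrigues(np.array(c["rvec"],float))[0]
        W=(P-np.array(c["tvec"]).ravel())@M
    else:
        T=np.array(c["tool_from_camera"]); P=P@T[:3,:3].T+T[:3,3]
        W=P@R.from_euler('xyz',o["ee_rot"]).as_matrix().T+np.array(o["tcp_pos"])
    W[z<=0]=np.nan
    return W
def save(n,im): cv2.imwrite("pics/"+n+".png",im[...,::-1])
E
python3 - <<'E'
from h import *
o=arm.get_obs(); print(o); print(arm.finger_overhang)
for n in("top","scene"):
    c=arm.read_camera(n); save(n,c["image"]); np.save(n+".npy",cloud(c)); np.save(n+"im.npy",c["image"])
E
```

```text
{'clock': 0.0, 'joint_positions': array([ 1.2084086 ,  0.43521464,  0.02497057,  1.57408378, -0.0115899 ,
        1.13397979, -0.07510654]), 'joint_velocities': array([ 5.06227667e-04,  3.76803038e-05,  1.75926106e-04, -2.17695606e-04,
       -6.64821134e-04, -8.65518238e-04,  3.16566639e-04]), 'tau': array([-7.84648455e-04, -6.67851305e+01,  9.84350592e-01, -3.14467835e+01,
       -6.05645031e-02,  4.30360821e-02,  1.94606578e-04]), 'tcp_pos': array([ 0.16037031, -0.6035815 ,  0.23995525]), 'ee_rot': array([-3.14005907e+00,  1.48276031e-04,  2.59718086e-01]), 'wrist_force': array([-0.06359697,  0.16172565, -0.48755815]), 'ft_torque': array([-0.00397943, -0.03403838,  0.00193603]), 'grip_force': 0.0, 'gripper_width': 0.09201511631661945}
0.014
```

View pics/top.png

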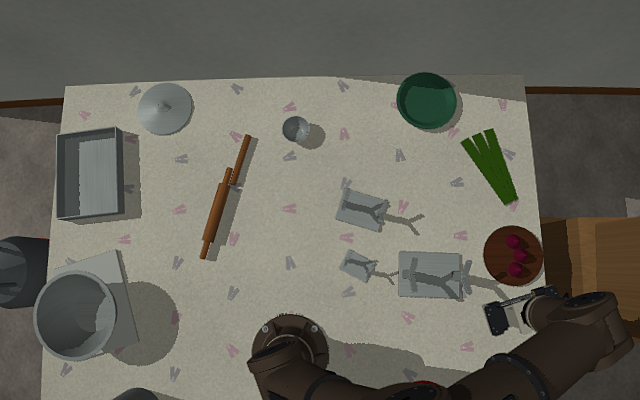

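View pics/scene.png

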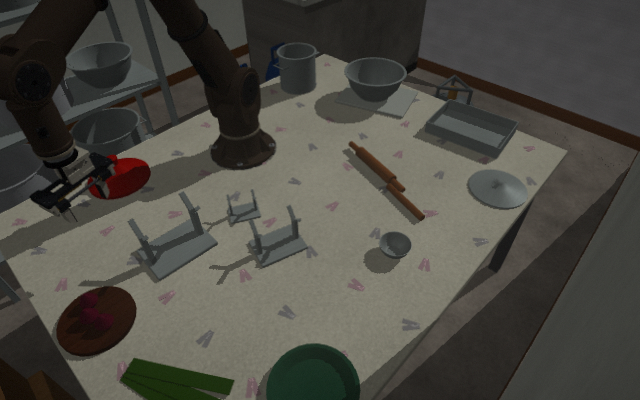

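Top view: the long pin with handles runs about (203,257) to (230,170). The short pin is about (232,185) to (248,137), next to its far handle. There are three candidate rests: (362,210), (357,265) is the smallest and (430,275) the largest, so the one at (362,210) should be meant. I'll confirm by size and a crop.

```bash
python3 - <<'E'
from h import *
W=np.load("top.npy"); im=np.load("topim.npy")
a=cv2.resize(im[125:265,190:265],None,fx=4.2,fy=4.2,interpolation=2); b=cv2.resize(im[180:300,330:470],(686,588),interpolation=2)[:, :480]
save("crop",np.hstack([a,b]))
def fit(n,m):
    p=W[m]; c=p[:,:2].mean(0); d=np.linalg.svd(p[:,:2]-c,full_matrices=False)[2]
    q=(p[:,:2]-c)@d.T; print(n,len(p),'c',c,'d',d[0],'ext',q.min(0),q.max(0),'z',np.percentile(p[:,2],[2,50,98])); 
    r=c+((q.max(0)+q.min(0))/2)@d; print('  boxc',r, np.degrees(np.arctan2(d[0,1],d[0,0])))
    return p
hsv=cv2.cvtColor(im,cv2.COLOR_RGB2HSV)
def box(u0,v0,u1,v1):
    m=np.zeros(im.shape[:2],bool); m[v0:v1,u0:u1]=1; return m
wood=(hsv[...,1]>130)&(hsv[...,0]<20)&box(190,125,265,265)
fit("wood",wood&(W[...,2]>.005))
fit("body",wood&(W[...,2]>.0335))
for n,bx in dict(mid=(330,180,392,235),small=(335,244,380,288),big=(395,245,470,302)).items():
    z=W[...,2]; B=box(*bx)
    fit(n+" plate",B&(z>.006)&(z<.014)); fit(n+" top",B&(z>.05))
print([W[v,u].round(3) for u,v in((203,257),(230,170),(232,185),(248,137),(295,128))])
E
```

```text
wood 1181 c [0.50430756 0.22163946] d [-0.94261232  0.33388921] ext [-0.23707095 -0.03050162] [0.20889426 0.02055632] z [0.01766422 0.0314084  0.04304079]
  boxc [0.51924772 0.2216228 ] 160.49499439956705
body 511 c [0.45531715 0.2435372 ] d [-0.96190573  0.27338135] ext [-0.15707524 -0.01804729] [0.15261135 0.01777186] z [0.03374499 0.0380154  0.04434973]
  boxc [0.45742642 0.24279456] 164.13442334669983
mid plate 1089 c [ 0.45891412 -0.238474  ] d [-0.30630791 -0.95193249] ext [-0.12198857 -0.08938211] [0.0939705  0.12062561] z [0.00627379 0.00970079 0.01356645]
  boxc [ 0.47807605 -0.22992342] -107.83686850755387
mid top 201 c [ 0.461262   -0.24495293] d [0.32377542 0.94613396] ext [-0.06062616 -0.03864633] [0.06961894 0.03609404] z [0.07173668 0.10350953 0.11741939]
  boxc [ 0.46151041 -0.24028556] 71.10859909329291
small plate 372 c [ 0.27648081 -0.22133122] d [-0.43937356 -0.89830444] ext [-0.07180263 -0.04498715] [0.06177933 0.08982236] z [0.00606329 0.00825845 0.01326471]
  boxc [ 0.29882064 -0.22667894] -116.06391867257744
small top 86 c [ 0.27714398 -0.22193861] d [0.45892295 0.88847607] ext [-0.04204634 -0.02459156] [0.0450002  0.02417501] z [0.05500015 0.06954181 0.07933873]
  boxc [ 0.27763673 -0.22053081] 62.682370917936375
big plate 1519 c [ 0.24349434 -0.45830473] d [-0.03385925 -0.99942661] ext [-0.11282679 -0.07808708] [0.12540364 0.09391242] z [0.00709758 0.0119287  0.01393904]
  boxc [ 0.25118955 -0.46485747] -91.94036315366168
big top 502 c [ 0.24478902 -0.4534036 ] d [-0.06733148 -0.99773066] ext [-0.08612416 -0.04895614] [0.08868907 0.04822739] z [0.05702697 0.1300435  0.15470783]
  boxc [ 0.24433913 -0.45465861] -93.86073067617397
[array([0.31 , 0.281, 0.03 ]), array([0.6  , 0.198, 0.029]), array([0.554, 0.196, 0.002]), array([0.716, 0.138, 0.026]), array([ 0.752, -0.022,  0.006])]
```

View pics/crop.png

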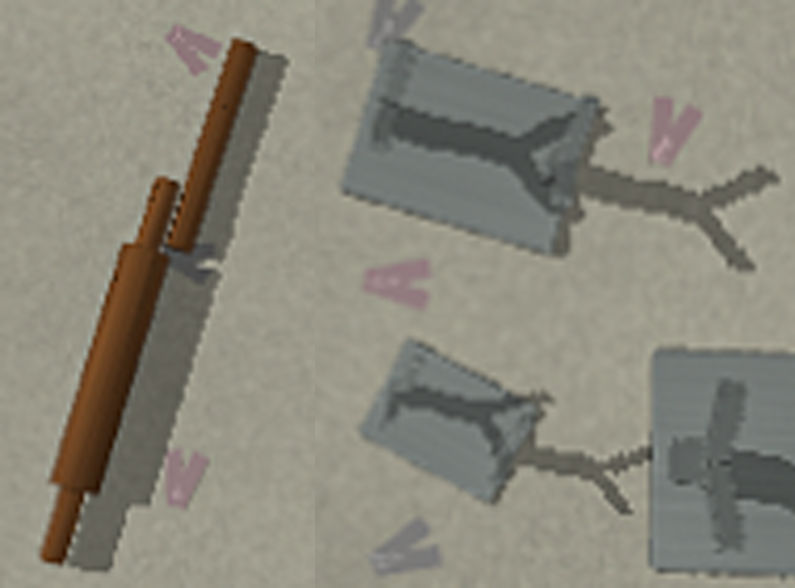

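The crop confirms it: the medium rest has tips at z≈117 mm, matching the spec, while the others are at 79 and 155 mm. The short pin's end sits beside the long pin's far handle (crop (180,245)), so a grasp at mid-body is clear of it. Moving above the pin now.

Request:
{"api": "play_rows", "payload": {"moves": [[[1, -0.5, 0], [0, 0, 0]], [[1, -0.5, 0], [0, 0, 0]], [[1, -0.5, 0], [0, 0, 0]], [[1, -0.5, 0], [0, 0, 0]], [[1, -0.5, 0], [0, 0, 0]], [[1, -0.5, 0], [0, 0, 0]], [[1, -0.5, 0], [0, 0, 0]], [[1, -0.5, 0], [0, 0, 0]]], "fingers": 75}}

```text
clock: 0.9
tcp_pos: [0.3624, -0.4252, 0.2404]
ee_rot: [-3.141, 0.0, 0.26]
wrist_force: [0.6, -0.3, -0.0]
gripper_width: 0.0751
grip_force: 0.0
```

Request:
{"api": "play_rows", "payload": {"moves": [[[0.4, -0.94, 0], [0, 0, 0]], [[0.4, -0.94, 0], [0, 0, 0]], [[0.4, -0.94, 0], [0, 0, 0]], [[0.4, -0.94, 0], [0, 0, 0]], [[0.4, -0.94, 0], [0, 0, 0]], [[0.4, -0.94, 0], [0, 0, 0]], [[0.4, -0.94, 0], [0, 0, 0]]]}}

```text
clock: 1.6
tcp_pos: [0.3919, -0.2128, 0.2405]
ee_rot: [-3.141, 0.0, 0.26]
wrist_force: [0.8, 0.2, 1.1]
gripper_width: 0.0752
grip_force: 0.0
```

Request:
{"api": "play_rows", "payload": {"moves": [[[0.4, -0.94, 0], [0, 0, 0]], [[0.4, -0.94, 0], [0, 0, 0]], [[0.4, -0.94, 0], [0, 0, 0]], [[0.4, -0.94, 0], [0, 0, 0]], [[0.4, -0.94, 0], [0, 0, 0]], [[0.4, -0.94, 0], [0, 0, 0]], [[0.4, -0.94, 0], [0, 0, 0]], [[0.4, -0.94, 0], [0, 0, 0]]]}}

```text
clock: 2.4
tcp_pos: [0.4268, 0.0297, 0.2406]
ee_rot: [3.141, 0.0, 0.26]
wrist_force: [-0.8, -0.5, 0.5]
gripper_width: 0.0749
grip_force: 0.0
```

Request:
{"api": "play_rows", "payload": {"moves": [[[0.4, -0.94, 0], [0, 0, 0]], [[0.4, -0.94, 0], [0, 0, 0]], [[0.4, -0.94, 0], [0, 0, 0]], [[0.4, -0.94, 0], [0, 0, 0]], [[0.4, -0.94, 0], [0, 0, 0]], [[0.4, -0.94, 0], [0, 0, 0]], [[0.4, -0.94, 0], [0, 0, 0]]]}}

```text
clock: 3.1
tcp_pos: [0.4574, 0.242, 0.2404]
ee_rot: [3.141, 0.001, 0.259]
wrist_force: [-0.0, 0.2, 0.3]
gripper_width: 0.0752
grip_force: 0.0
```

Request:
{"api": "play_rows", "payload": {"moves": [[[0, 0, 0], [0, 0, -1]], [[0, 0, 0], [0, 0, -1]], [[0, 0, 0], [0, 0, -1]], [[0, 0, 0], [0, 0, -1]], [[0, 0, 0], [0, 0, -1]], [[0, 0, 0], [0, 0, -1]], [[0, 0, 0], [0, 0, -1]], [[0, 0, 0], [0, 0, -1]]]}}

```text
clock: 3.9
tcp_pos: [0.4573, 0.2407, 0.2404]
ee_rot: [-3.141, 0.001, 0.821]
wrist_force: [0.3, -0.2, 0.0]
gripper_width: 0.0749
grip_force: 0.0
```

```bash
python3 -c "
from h import *
o=arm.get_obs();print(o['joint_positions'],o['tcp_pos'],np.degrees(o['ee_rot']),o['clock'])"
```

```text
[-0.09748906  0.33120053 -0.62887238  1.7946538   0.21775372  1.08646015
 -1.55262363] [0.45728024 0.24072298 0.24036622] [-1.79989020e+02  4.60670081e-02  4.70406302e+01] 3.9
```

Request:
{"api": "play_rows", "payload": {"moves": [[[0, 0, 0], [0, 0, -1]], [[0, 0, 0], [0, 0, -1]], [[0, 0, 0], [0, 0, -1]], [[0, 0, 0], [0, 0, -1]], [[0, 0, 0], [0, 0, -1]], [[0, 0, 0], [0, 0, -1]], [[0, 0, 0], [0, 0, -1]], [[0, 0, 0], [0, 0, -1]]]}}

```text
clock: 4.7
tcp_pos: [0.4573, 0.2407, 0.2404]
ee_rot: [-3.141, 0.001, 1.379]
wrist_force: [-0.1, -0.8, 0.2]
gripper_width: 0.0749
grip_force: 0.0
```

Request:
{"api": "play_rows", "payload": {"moves": [[[0, 0, 0], [0, 0, -1]], [[0, 0, 0], [0, 0, -1]], [[0, 0, 0], [0, 0, -1]], [[0, 0, 0], [0, 0, -1]], [[0, 0, 0], [0, 0, -1]], [[0, 0, 0], [0, 0, -1]], [[0, 0, 0], [0, 0, -1]], [[0, 0, 0], [0, 0, -1]]]}}

```text
clock: 5.5
tcp_pos: [0.4573, 0.2407, 0.2404]
ee_rot: [-3.141, 0.0, 1.938]
wrist_force: [-0.3, 0.5, 0.4]
gripper_width: 0.0749
grip_force: 0.0
```

Request:
{"api": "play_rows", "payload": {"moves": [[[0, 0, 0], [0, 0, -1]], [[0, 0, 0], [0, 0, -1]], [[0, 0, 0], [0, 0, -1]], [[0, 0, 0], [0, 0, -1]], [[0, 0, 0], [0, 0, -1]], [[0, 0, 0], [0, 0, -1]], [[0, 0, 0], [0, 0, -1]], [[0, 0, 0], [0, 0, -1]]]}}

```text
clock: 6.3
tcp_pos: [0.4573, 0.2406, 0.2404]
ee_rot: [-3.141, -0.0, 2.496]
wrist_force: [0.9, 0.6, 0.1]
gripper_width: 0.0748
grip_force: 0.0
```

Request:
{"api": "play_rows", "payload": {"moves": [[[0, 0, 0], [0, 0, -1]], [[0, 0, 0], [0, 0, -1]], [[0, 0, 0], [0, 0, -1]], [[0, 0, 0], [0, 0, -1]], [[0, 0, 0], [0, 0, -1]], [[0, 0, 0], [0, 0, 0]]]}}

```text
clock: 6.9
tcp_pos: [0.4574, 0.2406, 0.2403]
ee_rot: [-3.141, -0.001, 2.844]
wrist_force: [0.5, -0.1, -0.3]
gripper_width: 0.0748
grip_force: 0.0
```

```bash
python3 - <<'E'
from h import *
o=arm.get_obs(); c=arm.read_camera("wrist"); W=cloud(c,o); np.save("w1.npy",W); np.save("w1im.npy",c["image"]); save("w1",c["image"])
print(o['joint_positions'],o['tcp_pos'],np.degrees(o['ee_rot']),o['clock'])
hsv=cv2.cvtColor(c["image"],cv2.COLOR_RGB2HSV)
m=(hsv[...,1]>110)&(hsv[...,0]<20)&(W[...,2]>.0345)&(W[...,2]<.06)
p=W[m][:,:2]; r=cv2.minAreaRect(p.astype(np.float32)); print(len(p),r, np.nanmax(W[m][:,2]))
E
```

```text
[ 0.2052139   0.47658519 -1.09846936  1.77384475  0.45762151  1.17779241
  0.24239522] [0.4573867  0.24064119 0.24031188] [-1.79968978e+02 -4.09277421e-02  1.62933946e+02] 6.9
4604 ((0.45698654651641846, 0.24464580416679382), (0.029090188443660736, 0.199405238032341), 74.17686462402344) 0.04159359085689099
```

View pics/w1.png

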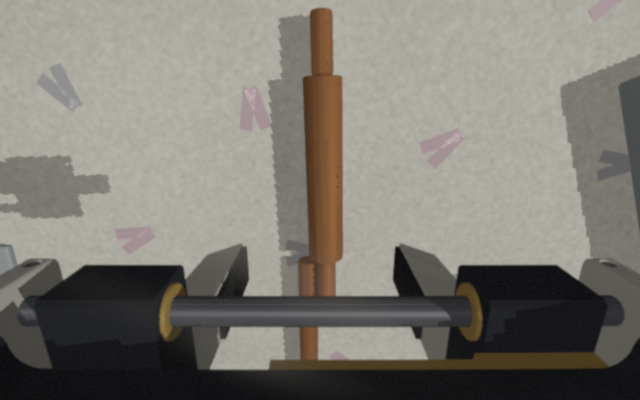

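Wrist view: the pin body runs (322,76)–(325,260), centred between the jaws, with the short pin at (308,300) beyond the body. Small correction, descend, grip.

Request:
{"api": "play_rows", "payload": {"moves": [[[0.05, 0.12, 0.9], [0, 0, -0.3]], [[0, 0, 1], [0, 0, 0]], [[0, 0, 1], [0, 0, 0]], [[0, 0, 1], [0, 0, 0]], [[0, 0, 1], [0, 0, 0]], [[0, 0, 1], [0, 0, 0]], [[0, 0, 0.8], [0, 0, 0]], [[0, 0, 0.6], [0, 0, 0]]]}}

```text
clock: 7.75
tcp_pos: [0.4566, 0.2443, 0.02]
ee_rot: [-3.14, -0.001, 2.861]
wrist_force: [0.8, -0.1, 0.0]
gripper_width: 0.075
grip_force: 0.0
```

Request:
{"api": "play_rows", "payload": {"moves": [[[0, 0, 0], [0, 0, 0]], [[0, 0, 0], [0, 0, 0]], [[0, 0, 0], [0, 0, 0]], [[0, 0, 0], [0, 0, 0]], [[0, 0, 0], [0, 0, 0]], [[0, 0, 0], [0, 0, 0]], [[0, 0, 0], [0, 0, 0]]], "fingers": 20, "force": 30}}

```text
clock: 8.45
tcp_pos: [0.4576, 0.2449, 0.0224]
ee_rot: [3.141, 0.001, 2.863]
wrist_force: [-0.2, -1.4, 6.5]
gripper_width: 0.0392
grip_force: 30.0
```

Request:
{"api": "play_rows", "payload": {"moves": [[[0, 0, -0.4], [0, 0, 0]], [[0, 0, -1], [0, 0, 0]], [[0, 0, -1], [0, 0, 0]], [[0, 0, -1], [0, 0, 0]], [[0, 0, -1], [0, 0, 0]], [[0, 0, -1], [0, 0, 0]], [[0, 0, -1], [0, 0, 0]]]}}

```text
clock: 9.15
tcp_pos: [0.4564, 0.2447, 0.2154]
ee_rot: [-3.141, -0.0, 2.864]
wrist_force: [1.2, -0.8, -1.8]
gripper_width: 0.0394
grip_force: 30.0
```

```bash
python3 - <<'E'
from h import *
im=np.load("topim.npy")
for n in("top","scene"):
    W=np.load(n+".npy"); d=np.linalg.norm(W[...,:2]-[.461,-.242],axis=-1)
    for lo,hi in((.004,.016),(.06,.125),(.09,.125),(.111,.125)):
        m=(d<.11)&(W[...,2]>lo)&(W[...,2]<hi); p=W[m][:,:2].astype(np.float32); print(n,lo,len(p),cv2.minAreaRect(p),p.mean(0), )
        if lo>.1: print(W[m].round(3)[::max(1,len(p)//14)].tolist())
E
```

```text
top 0.004 1317 ((0.46025511622428894, -0.24414727091789246), (0.20928770303726196, 0.20992588996887207), 1.9037293195724487) [ 0.45874852 -0.23872608]
top 0.06 199 ((0.46179771423339844, -0.24037569761276245), (0.1300172209739685, 0.07472464442253113), 71.38898468017578) [ 0.46147665 -0.2444948 ]
top 0.09 165 ((0.46179771423339844, -0.24037569761276245), (0.1300172209739685, 0.07472464442253113), 71.38898468017578) [ 0.46245104 -0.24233343]
top 0.111 48 ((0.46088671684265137, -0.23986077308654785), (0.1290615350008011, 0.07312797009944916), 71.61375427246094) [ 0.4627795  -0.24002059]
[[0.515, -0.192, 0.113], [0.512, -0.195, 0.112], [0.509, -0.192, 0.113], [0.506, -0.189, 0.112], [0.479, -0.302, 0.114], [0.475, -0.308, 0.117], [0.472, -0.305, 0.115], [0.469, -0.305, 0.114], [0.466, -0.302, 0.113], [0.453, -0.172, 0.115], [0.453, -0.181, 0.112], [0.449, -0.175, 0.119], [0.446, -0.178, 0.117], [0.414, -0.281, 0.112], [0.414, -0.29, 0.114], [0.41, -0.286, 0.119]]
scene 0.004 1400 ((0.45891717076301575, -0.2403007447719574), (0.20876508951187134, 0.21047718822956085), 52.03232955932617) [ 0.46713087 -0.2421934 ]
scene 0.06 241 ((0.4628385305404663, -0.24017205834388733), (0.1337592899799347, 0.07059983909130096), 72.88626861572266) [ 0.46140024 -0.23459235]
scene 0.09 160 ((0.4628385305404663, -0.24017205834388733), (0.1337592899799347, 0.07059983909130096), 72.88626861572266) [ 0.45730013 -0.23655231]
scene 0.111 59 ((0.46288663148880005, -0.2400158941745758), (0.13343243300914764, 0.07059983909130096), 72.88626861572266) [ 0.46519154 -0.23610164]
[[0.446, -0.174, 0.116], [0.445, -0.178, 0.114], [0.454, -0.169, 0.114], [0.452, -0.18, 0.112], [0.461, -0.177, 0.111], [0.415, -0.281, 0.117], [0.514, -0.191, 0.117], [0.418, -0.284, 0.118], [0.515, -0.192, 0.114], [0.509, -0.199, 0.111], [0.417, -0.288, 0.112], [0.424, -0.287, 0.111], [0.473, -0.309, 0.117], [0.473, -0.313, 0.116], [0.479, -0.304, 0.113]]
```

Request:
{"api": "play_rows", "payload": {"moves": [[[-0.29, -0.97, 0], [0, 0, 0]], [[-0.29, -0.97, 0], [0, 0, 0]], [[-0.29, -0.97, 0], [0, 0, 0]], [[-0.29, -0.97, 0], [0, 0, 0]], [[-0.29, -0.97, 0], [0, 0, 0]], [[-0.29, -0.97, 0], [0, 0, 0]], [[-0.29, -0.97, 0], [0, 0, 0]], [[-0.29, -0.97, 0], [0, 0, 0]]]}}

```text
clock: 9.95
tcp_pos: [0.4595, 0.0008, 0.2142]
ee_rot: [-3.141, -0.0, 2.864]
wrist_force: [0.7, 0.5, -2.2]
gripper_width: 0.0394
grip_force: 30.0
```

Request:
{"api": "play_rows", "payload": {"moves": [[[-0.29, -0.97, 0], [0, 0, 0]], [[-0.29, -0.97, 0], [0, 0, 0]], [[-0.29, -0.97, 0], [0, 0, 0]], [[-0.29, -0.97, 0], [0, 0, 0]], [[-0.29, -0.97, 0], [0, 0, 0]], [[-0.29, -0.97, 0], [0, 0, 0]], [[-0.29, -0.97, 0], [0, 0, 0]], [[-0.29, -0.97, 0], [0, 0, 0]]]}}

```text
clock: 10.75
tcp_pos: [0.4627, -0.242, 0.2142]
ee_rot: [-3.142, -0.0, 2.864]
wrist_force: [0.1, 0.5, -2.1]
gripper_width: 0.0393
grip_force: 30.0
```

Request:
{"api": "play_rows", "payload": {"moves": [[[0, 0, 0], [0, 0, 1]], [[0, 0, 0], [0, 0, 1]], [[0, 0, 0], [0, 0, 1]], [[0, 0, 0], [0, 0, 1]], [[0, 0, 0], [0, 0, 1]], [[0, 0, 0], [0, 0, 1]], [[0, 0, 0], [0, 0, 1]], [[0, 0, 0], [0, 0, 1]]]}}

```text
clock: 11.55
tcp_pos: [0.4628, -0.2406, 0.2142]
ee_rot: [-3.142, -0.001, 2.303]
wrist_force: [0.2, 0.9, -2.7]
gripper_width: 0.0392
grip_force: 30.0
```

Request:
{"api": "play_rows", "payload": {"moves": [[[0, 0, 0], [0, 0, 1]], [[0, 0, 0], [0, 0, 1]], [[0, 0, 0], [0, 0, 1]], [[0, 0, 0], [0, 0, 1]], [[0, 0, 0], [0, 0, 1]], [[0, 0, 0], [0, 0, 1]], [[0, 0, 0], [0, 0, 1]], [[0, 0, 0], [0, 0, 1]]]}}

```text
clock: 12.35
tcp_pos: [0.4629, -0.2405, 0.2142]
ee_rot: [-3.141, -0.001, 1.745]
wrist_force: [0.9, -0.3, -3.0]
gripper_width: 0.0394
grip_force: 30.0
```

Request:
{"api": "play_rows", "payload": {"moves": [[[0, 0, 0], [0, 0, 1]], [[0, 0, 0], [0, 0, 1]], [[0, 0, 0], [0, 0, 1]], [[0, 0, 0], [0, 0, 1]], [[0, 0, 0], [0, 0, 1]], [[0, 0, 0], [0, 0, 1]], [[0, 0, 0], [0, 0, 1]], [[0, 0, 0], [0, 0, 0]]]}}

```text
clock: 13.15
tcp_pos: [0.463, -0.2405, 0.2141]
ee_rot: [-3.141, -0.0, 1.258]
wrist_force: [0.0, 0.3, -3.2]
gripper_width: 0.0392
grip_force: 30.0
```

```bash
python3 - <<'E'
from h import *
o=arm.get_obs(); c=arm.read_camera("wrist"); W=cloud(c,o); save("w2",c["image"])
print(o['joint_positions'],o['tcp_pos'],np.degrees(o['ee_rot']),o['clock'])
t=arm.read_camera("scene"); save("s2",cv2.resize(t["image"][120:320,80:400],None,fx=2,fy=2))
hsv=cv2.cvtColor(c["image"],cv2.COLOR_RGB2HSV)
wd=(hsv[...,1]>110)&(hsv[...,0]<20)&(W[...,2]>.1)
Rm=R.from_euler('xyz',o["ee_rot"]).as_matrix()
L=(W-o["tcp_pos"])@Rm
l=L[wd]; print("pin tool frame",len(l),np.percentile(l,[1,99],axis=0)); 
for a in np.linspace(l[:,0].min(),l[:,0].max(),8): 
    s=l[abs(l[:,0]-a)<.008]; print(a.round(3),s[:,1].min().round(4),s[:,1].max().round(4),s[:,2].min().round(4))
d=np.linalg.norm(W[...,:2]-[.462,-.24],axis=-1)
m=(d<.11)&(W[...,2]>.06)&(W[...,2]<.125)&~wd; print(cv2.minAreaRect(W[m][:,:2].astype(np.float32)))
E
```

```text
[ 0.91983615  0.38634223 -0.71385846  1.8149658   0.28856002  1.04705697
 -0.21700201] [ 0.46298522 -0.24051443  0.21413139] [-1.79985260e+02 -1.59735698e-02  7.20557547e+01] 13.15
pin tool frame 27536 [[-0.03312115 -0.01833852 -0.07736853]
 [ 0.11346087  0.0181609  -0.00302564]]
-0.043 -0.0184 0.0182 -0.0132
-0.02 -0.0183 0.0176 -0.0184
0.003 -0.0184 0.0197 -0.0184
0.025 -0.0298 0.0456 -0.0852
0.048 -0.0188 0.0183 -0.0189
0.071 -0.0188 0.0183 -0.0191
0.094 -0.0189 0.0182 -0.0188
0.116 -0.0107 0.0098 -0.0101
((0.4803852140903473, -0.18319758772850037), (0.012003271840512753, 0.07425971329212189), 71.80062103271484)
```

View pics/w2.png

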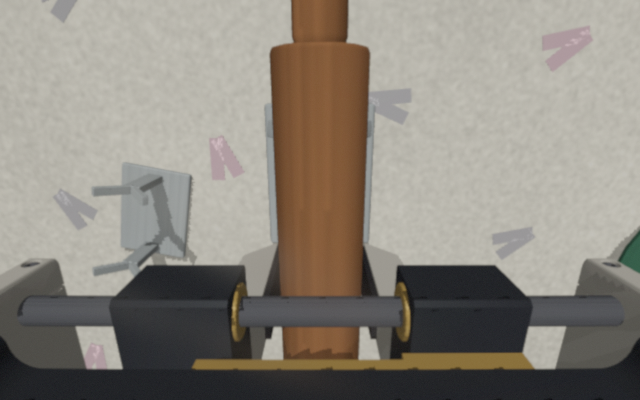

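View pics/s2.png

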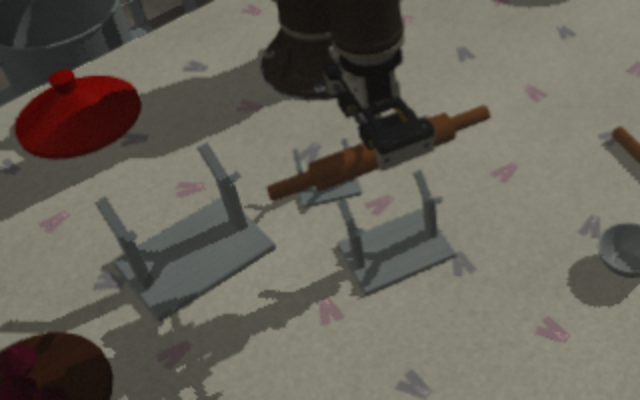

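Wrist view: the pin body (270–369 px wide at row 50) is level, straight and centred over the rest, whose post shows at (265–373, 110). The scene crop shows it above the medium rest. Lowering.

Request:
{"api": "play_rows", "payload": {"moves": [[[0, -0.04, 0.8], [0, 0, 0]], [[0, 0, 0.9], [0, 0, 0]], [[0, 0, 0.7], [0, 0, 0]], [[0, 0, 0.4], [0, 0, 0]], [[0, 0, 0.3], [0, 0, 0]], [[0, 0, 0.1], [0, 0, 0]], [[0, 0, 0.1], [0, 0, 0]], [[0, 0, 0], [0, 0, 0]]]}}

```text
clock: 14.05
tcp_pos: [0.4624, -0.2406, 0.1159]
ee_rot: [3.141, 0.001, 1.258]
wrist_force: [-3.3, 1.2, 2.6]
gripper_width: 0.0395
grip_force: 30.0
```

Request:
{"api": "play_rows", "payload": {"moves": [[[0, 0, 0.05], [0, 0, 0]], [[0, 0, 0.05], [0, 0, 0]], [[0, 0, 0], [0, 0, 0]]]}}

```text
clock: 14.35
tcp_pos: [0.462, -0.2406, 0.1146]
ee_rot: [3.141, 0.002, 1.258]
wrist_force: [-12.5, 3.8, 29.4]
gripper_width: 0.0393
grip_force: 30.0
```

```bash
python3 - <<'E'
from h import *
t=arm.read_camera("scene"); save("s3",cv2.resize(t["image"][170:290,180:340],None,fx=4,fy=4))
print(arm.get_obs()["tcp_pos"])
E
```

```text
[ 0.46208398 -0.24056082  0.11463023]
```

View pics/s3.png

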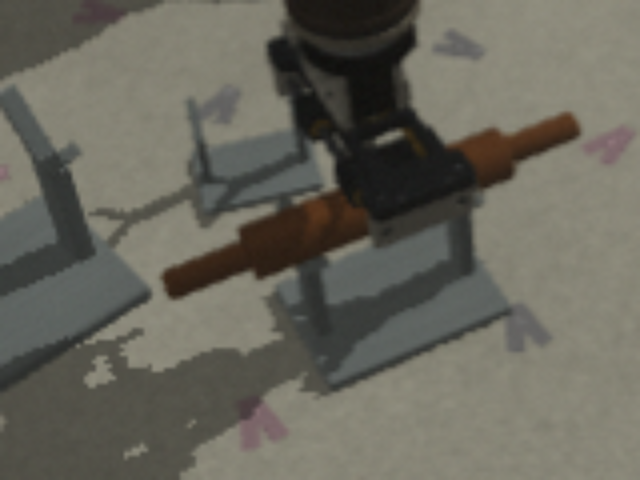

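The crop shows the pin lying in both notches ((310,265) and (465,210)), and the force confirms seating. Releasing and retreating.

Request:
{"api": "play_rows", "payload": {"moves": [[[0, 0, -0.04], [0, 0, 0]], [[0, 0, 0], [0, 0, 0]]]}}

```text
clock: 14.6
tcp_pos: [0.4621, -0.2406, 0.1148]
ee_rot: [3.141, 0.001, 1.258]
wrist_force: [-6.8, 2.4, 14.8]
gripper_width: 0.0394
grip_force: 30.0
```

Request:
{"api": "play_rows", "payload": {"moves": [[[0, 0, 0], [0, 0, 0]], [[0, 0, 0], [0, 0, 0]], [[0, 0, 0], [0, 0, 0]], [[0, 0, 0], [0, 0, 0]], [[0, 0, 0], [0, 0, 0]]], "fingers": 75}}

```text
clock: 15.1
tcp_pos: [0.4623, -0.2408, 0.113]
ee_rot: [3.141, -0.0, 1.258]
wrist_force: [-0.0, 0.0, -0.4]
gripper_width: 0.0729
grip_force: 0.0
```

Request:
{"api": "play_rows", "payload": {"moves": [[[0, 0, -0.3], [0, 0, 0]], [[0, 0, -0.8], [0, 0, 0]], [[0, 0, -1], [0, 0, 0]], [[0, 0, -1], [0, 0, 0]], [[0, 0, -1], [0, 0, 0]], [[0, 0, 0], [0, 0, 0]], [[0, 0, 0], [0, 0, 0]]]}}

```text
clock: 15.8
tcp_pos: [0.4624, -0.2408, 0.2368]
ee_rot: [3.14, 0.001, 1.258]
wrist_force: [-0.0, -0.8, -0.3]
gripper_width: 0.0753
grip_force: 0.0
```

```bash
python3 - <<'E'
from h import *
o=arm.get_obs(); c=arm.read_camera("wrist"); W=cloud(c,o)
s=arm.read_camera("scene"); save("s4",cv2.resize(s["image"][100:290,180:480],None,fx=2.6,fy=2.6)); S=cloud(s)
for n,W,c in(("wrist",W,c),("scene",S,s)):
    hsv=cv2.cvtColor(c["image"],cv2.COLOR_RGB2HSV); d=np.linalg.norm(W[...,:2]-[.462,-.24],axis=-1)
    m=(hsv[...,1]>110)&(hsv[...,0]<20)&(W[...,2]>.095)&(W[...,2]<.15)&(d<.2)
    print(n,m.sum(),cv2.minAreaRect(W[m][:,:2].astype(np.float32)),np.percentile(W[m][:,2],99))
print(o["clock"],o["tcp_pos"])
E
```

```text
wrist 12963 ((0.4603782594203949, -0.2449396401643753), (0.2978266775608063, 0.037291038781404495), 72.01811981201172) 0.13355400907477366
scene 1142 ((0.46972551941871643, -0.24248170852661133), (0.3161607086658478, 0.036076419055461884), 69.40617370605469) 0.13642421712862918
15.8 [ 0.46242304 -0.24082356  0.23680384]
```

View pics/s4.png

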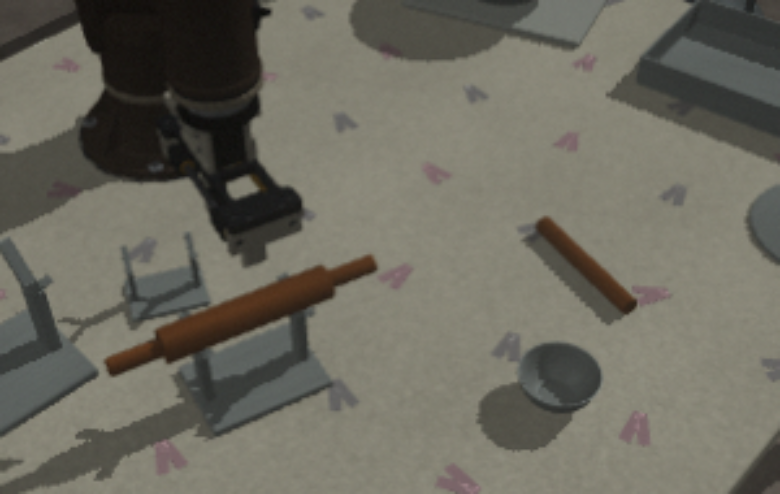

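The pin lies in both notches ((200,350) and (300,305)), centred, with its top at about 133 mm as expected. The short pin (585,265) and the bowl (560,375) have not been touched. Handing in.

```bash
python3 -c "
from workcell import arm
print(arm.close_job())"
```

```text
the job is handed in; nothing more can be done
None
```

The long pin is seated level and centred in both notches of the middle-sized rest and released, the short pin and bowl were left alone, and the job was handed in at about 16 s on the robot's clock (the hand-in call returned no verdict).

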